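Book in a carton with the cordless scanner

ROBOT

A 7-joint arm with a two-finger parallel gripper is mounted at the origin on the work surface. World frame = base frame: x ahead of the robot, y to its left, z up, the work surface at z = 0. Lengths are in m, angles in degrees, forces in N, time in s.
With the tool pointing down it reaches from about 0.425 to 0.925 m from the base axis. Payload 6.8 kg.
Tool frame: the origin (TCP) lies at the very end of the fingers, on their centre line; the grasp point (between the pads) lies 19 mm behind it; z points along the fingers, y is the line along which they close (so a half turn about z gives the same grasp; the last joint's range is limited). The gripper opens to 88 mm and grips with 3 to 60 N. Pads are 20 mm wide; open, the fingers measure 115 mm over their backs; the gripper's body (75 mm by 178 mm) begins 61 mm behind the grasp point.
Start: joints at [60.04, 27.33, 1.283, 89.118, -0.659, 63.558, -4.761], TCP at [0.272, -0.618, 0.223] pointing down, gripper open.
Joint ranges: [-169.35, 169.35], [-19.33, 120.38], [-80.79, 83.38], [13.8, 139.57], [-78.32, 258.32], [9.67, 109.79], [-169.56, 169.56]. Speed limits (degrees/s): [136.94, 136.94, 180, 180, 180, 180, 180].

INTERFACE

Orientations are given as a 3x3 rotation matrix whose columns are the frame's x, y, z axes.
In Python, from plant import * gives the robot as it stands.
- The arm moves only by the tool step_arm, never from a script. Its argument "targets" is a list that holds one entry, the list of rows, each a list of 5 numbers: the finger opening in mm, from 0 to 87.8, then the shift along the tool's x, y, z in mm, then the turn about the tool's z in rad. A call has 1 to 5 rows; each row shifts and turns the commanded pose from where the row before left it, along the tool's axes as they then stand; what a row does not reach is not made up. A row lasts 1/10 s, in which the tool goes at most 50 mm and 8.59 degrees, less where a joint would pass 70% of its speed; a pose out of reach is approached as far as the arm can. A call with a gripper value outside its range is refused whole. The fingers move at their own pace and stop on an object; "newtons" is the grip in N (left out, the last holds). Time passes only in rows, so rows that do not move let the fingers close. It gives the time, the measured TCP pose, the force, the opening and the grip force at its end, in the units of the state.
- observe(): the state, without advancing time (a new reading comes with each control period).
- snapshot(name): name is "side" or "top" or "wrist"; returns a dict with "frame" (420x560x3 uint8, blue, green, red), "K" (3x3 intrinsics, pixels), "T" (4x4, takes a point from camera to world coordinates); the wrist camera has in their place "T_tool_cam" (4x4, takes a point from camera to tool coordinates, whose origin is the TCP and whose axes are the flange's). Camera axes: x right, y down, z forward; pixel columns grow to the right and rows downward; lengths in m; the calibration is good to about 2 mm. A picture is of the moment at which its call begins: read the wrist's pose just before it. There is no depth.
- close_job(): hands the job in; it is judged then, once.
The state is a dict: "t": time; "joints": joint angles; "qvel": joint speeds; "joint_torque": joint torques, N m; "tool_pos": TCP position; "tool_rot": TCP orientation; "ft_force": force on the tool from outside, world axes, zero at the start; "moment": the same for the moment, N m; "opening": opening from 0.0 (shut) to 1.0 (fully open); "grip_force": force on a finger pad.
Only numpy, scipy, OpenCV 4.12 (cv2) and the standard library are available. Lean on these libraries where they do the work, as an engineer would, in place of code of your own. Each camera call takes 0.05 s, during which the arm holds its last target. There are 200 camera calls.

TASK

Book in the delivered carton: slide it along the counter, without lifting or tipping it, until it stands inside the yellow tape outline, and leave it there. Then draw the cordless scanner up out of its charging cradle, turn it nose-down by about 45 degrees and hold it raised over the carton with its window aimed at the middle of the bar-code label, about 12 cm from it. Finish while still holding the scanner steady on the label, touching nothing with it, and leave the jar, the tin and the roll of packing tape where they are.

Things in the scene. Friction and masses are not known exactly. Their poses are not given: they have to be found in the camera images.
- carton: Loose closed cardboard carton, 200 (its x) x 150 (its y) x 85 high, about 0.6 kg, too wide to grasp. White bar-code label on top, off centre. Origin: centre of the underside; z up. It slides on the counter and stays where it is pushed.
- label (a point): Middle of the white 100 x 70 mm label with black bars on the carton's top, 86 mm above the counter; in the carton's frame at x +35, y +20 mm. Axes as the carton's.
- corner0 (a point): Bottom corner of the carton at its x +100, y +75 mm.
- corner1 (a point): Bottom corner of the carton at its x +100, y -75 mm.
- corner2 (a point): Bottom corner of the carton at its x -100, y -75 mm.
- corner3 (a point): Bottom corner of the carton at its x -100, y +75 mm.
- spot: Flat outline of yellow tape stuck on the counter (no thickness to speak of), rectangle 240 (its x) x 190 (its y) mm inside, tape 15 mm wide, so 270 x 220 mm over its outer edges. Origin: its centre. Carton and outline are meant to have their long sides the same way.
- cradle: Black charging cradle fixed on the counter: base 115 x 88 x 18 mm, on it an upright socket, outside 50 (x) x 44 (y) mm, rim 75 mm above the counter, opening 38 x 32 mm, floor 25 mm above the counter (50 mm deep). Origin: on the counter under the socket's middle; +x is its front, z up.
- scanner: Cordless pistol scanner, 0.22 kg, grey, yellow trigger and bumper, upright in the cradle, handle in its socket (2-3 mm play, nothing latches). Origin: middle of the handle's foot, 25 mm above the counter at the start; +x is where the window looks, +z up to the head. Handle 34 x 28 mm, z 0-102; head z 102-150, x -44 to 59, 56 wide in y: grip its flat sides at x -30 to 40. Balance point z 110.
- head (a point): Middle of the scanner's head, between its flat sides, in the scanner's frame at x 0, y 0, z +125 mm (150 mm above the counter at the start). Axes as the scanner's.
- window (a point): Middle of the scanner's dark red window at the front of the head, in the scanner's frame at x +60, y 0, z +125 mm. Axes as the scanner's: it looks along its +x.
- jar: Bystander: glass jar of tomatoes with a brass lid, 80 mm across, 118 mm high. Origin: centre of the underside.
- tin: Bystander: food tin with a green and cream band, 74 mm across, 110 mm high. Origin: centre of the underside.
- tape: Bystander: roll of brown packing tape lying flat, 108 mm across, 48 mm high, hole 76 mm. Origin: centre of the underside.
Not all that is in view belongs to the job. Leave any pink or turquoise look-alike of the scanner alone. Several things have the shape of the carton; the one meant has the colours described above.

How it is judged (in metres and radians):
On the way, in this order (a step that is already met when the one before it is completed fails the run):
1. the carton stands inside the tape outline, at rest (x of corner0 in the frame of spot between -0.135 and 0.135 m and y of corner0 in the frame of spot between -0.11 and 0.11 m and x of corner1 in the frame of spot between -0.135 and 0.135 m and y of corner1 in the frame of spot between -0.11 and 0.11 m and x of corner2 in the frame of spot between -0.135 and 0.135 m and y of corner2 in the frame of spot between -0.11 and 0.11 m and x of corner3 in the frame of spot between -0.135 and 0.135 m and y of corner3 in the frame of spot between -0.11 and 0.11 m and linear speed of carton below 0.01 m/s), for 0.3 s.
2. the scanner is drawn up out of the cradle in the gripper (contact force between the fingers and scanner above 1 N and contact force between scanner and cradle below 0.1 N and z of scanner in the frame of cradle above 0.085 m), for 0.2 s.
At the end, for the whole second after the job is handed in: Carton at rest, no corner past the tape's outer edge. Scanner in the gripper, touching nothing else, foot over 60 mm up, still (30 mm/s), 27 to 65 degrees nose-down, label middle 60 to 200 mm ahead of the window and within 25 mm of its axis sideways and up/down (all of step 1 and x of label in the frame of window between 0.06 and 0.2 m and y of label in the frame of window between -0.025 and 0.025 m and z of label in the frame of window between -0.025 and 0.025 m and contact force between the fingers and scanner above 1 N and contact force between scanner and cradle below 0.1 N and angle between window's own x axis and vertical between 2.05 and 2.71 rad and height (world z) of scanner above 0.06 m and contact force between scanner and carton below 0.1 N and contact force between scanner and jar below 0.1 N and contact force between scanner and tin below 0.1 N and contact force between scanner and tape below 0.1 N and linear speed of scanner below 0.03 m/s and angle between carton's own z axis and vertical below 0.05 rad); the arm keeps its last pose, push and grip.
It fails at once if the carton is lifted or tipped (angle between carton's own z axis and vertical above 0.2 rad or height (world z) of carton above 0.02 m).
It fails at once if the jar, the tin or the roll of tape is moved (more than 30 mm) (distance of any of jar, tin, tape from where it was at the start of the episode above 0.03 m).
It also fails if it takes over 64 s, if anything falls off the work surface, if the arm or the gripper's body presses on something with over 40 N, if the wrist force passes 120 N, or if a joint passes its speed limit or range.

## Working session

There is one attempt and no reset: what is moved stays moved. The work goes in short steps, Python scripts to look and compute and a tool call to move; the robot and the scene stay as the last step left them, time stands still between calls to the robot, and variables do not carry over. Pictures are saved under pics/ and viewed, at most 10 in all, crops included, and the job is handed in when it is done.

Besides the shell and the picture viewer there is one more tool, called after "Call:" by a JSON object that holds its "method" and its "body". step_arm: Moves the arm, as the interface text tells. Its arguments: {"type":"object","properties":{"targets":{"type":"array","items":{"type":"array","items":{"type":"array","items":{"type":"number"}}}},"newtons":{"type":"number"}},"required":["targets"]}

```bash
mkdir -p pics; ls
python3 - <<'E'
from plant import *
import cv2,numpy as np
s=observe();print(s['t'],s['tool_pos'],np.round(s['tool_rot'],3).tolist())
for n in('top','side'):
    d=snapshot(n);cv2.imwrite(f'pics/{n}0.png',d['frame']);print(n,d['K'].tolist(),np.round(d['T'],4).tolist())
E
```

```text
pics
0.0 [ 0.27180236 -0.6172224   0.22171012] [[0.915, 0.403, -0.001], [0.403, -0.915, 0.002], [-0.0, -0.002, -1.0]]
top [[406.91880593671823, 0.0, 280.5539880201936], [0.0, 406.91880593671823, 205.78048971135345], [0.0, 0.0, 1.0]] [[0.1001, -0.9663, 0.2372, 0.2874], [-0.995, -0.0976, 0.0221, 0.0273], [0.0018, -0.2382, -0.9712, 1.3255], [0.0, 0.0, 0.0, 1.0]]
side [[443.50150421501775, 0.0, 278.7977584043916], [0.0, 443.50150421501775, 209.1671458735506], [0.0, 0.0, 1.0]] [[-0.8873, -0.3711, 0.2738, 0.1796], [-0.4611, 0.7036, -0.5407, 0.8089], [0.008, -0.606, -0.7954, 1.2259], [0.0, 0.0, 0.0, 1.0]]
```

View pics/top0.png

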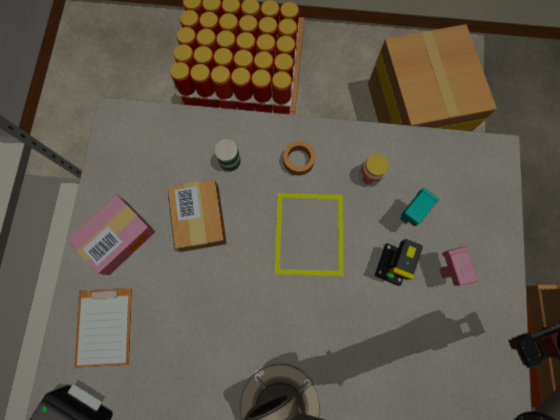

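View pics/side0.png

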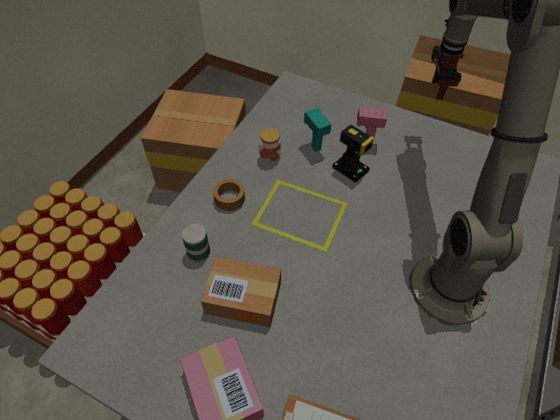

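Top view. Carton candidates are the brown carton with the white label (196,214), the pink box (110,235), and big boxes off the counter (435,75). Scanner candidates are grey/yellow in the black cradle (406,258), turquoise (420,206) and pink (459,267). I choose the brown carton and the grey/yellow scanner. The outline is at (310,234), jar (375,168), tin (227,154), tape (299,157). One close crop to check.

Run:
```python
import cv2,numpy as np
a=cv2.imread('pics/top0.png')
s=cv2.imread('pics/side0.png')
f=lambda i,x,y,w,h:cv2.resize(i[y:y+h,x:x+w],(400,300),interpolation=cv2.INTER_CUBIC)
o=np.vstack([np.hstack([f(a,140,165,120,90),f(a,360,220,100,75)]),np.hstack([f(a,260,184,100,100),f(s,300,95,100,75+25)])])
cv2.imwrite('pics/crop.png',o)
```

```text
(no output)
```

View pics/crop.png

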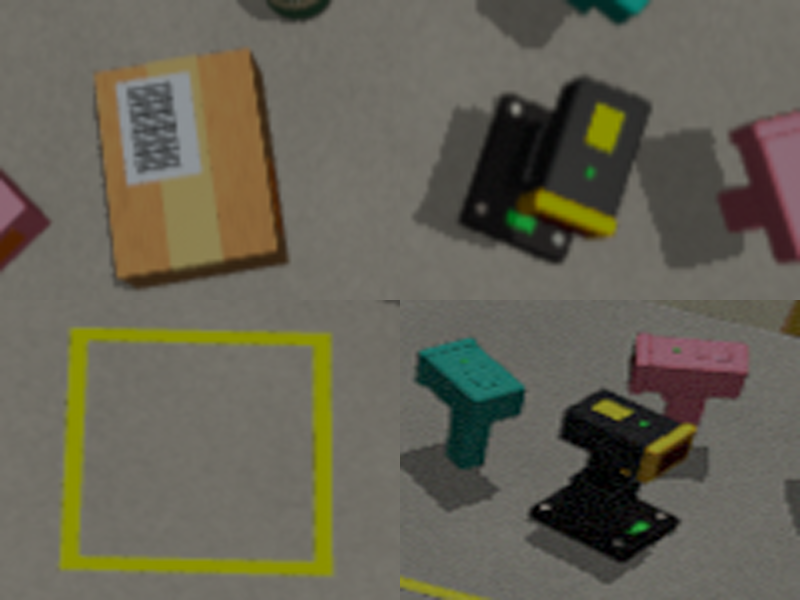

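The crop confirms both choices. The carton's top corners are sharp, with its label towards image up-left (world +x, +y). The scanner's yellow bumper faces the robot (image down-left).

```bash
cat > h.py <<'E'
import numpy as np,cv2
from scipy.optimize import least_squares
def ray(K,T,p,z):
    T=np.array(T);p=np.atleast_2d(p).astype(float)
    d=np.c_[p,np.ones(len(p))]@np.linalg.inv(K).T@T[:3,:3].T
    return T[:3,3]+d*((z-T[2,3])/d[:,2])[:,None]
def rect(pts,model):
    "fit planar pose x,y,yaw of model pts (n,2) to pts (n,2)"
    c=pts[:,0]+1j*pts[:,1];m=model[:,0]+1j*model[:,1]
    a=np.angle(np.sum((c-c.mean())*np.conj(m-m.mean())))
    o=c.mean()-np.exp(1j*a)*m.mean()
    r=np.abs(o+np.exp(1j*a)*m-c)
    return o.real,o.imag,np.degrees(a),r.max()
E
python3 - <<'E'
from h import *; from plant import *
d=snapshot('top');K,T=d['K'],d['T']
c=np.array([[95,72],[252,50],[277,255],[117,278]])/[400/120,300/90]+[140,165]
M=np.array([[.1,.075],[.1,-.075],[-.1,-.075],[-.1,.075]])
print('carton',np.round(rect(ray(K,T,c,.085)[:,:2],M),4))
f=d['frame'].astype(int);hsv=cv2.cvtColor(d['frame'],cv2.COLOR_BGR2HSV)
m=cv2.inRange(hsv,(25,150,90),(35,255,255));m[:,:268]=0;m[:,352:]=0;m[:185]=0;m[285:]=0
p=np.argwhere(m)[:,::-1];w=ray(K,T,p,0)[:,:2].astype(np.float32)
print('spot',cv2.minAreaRect(w*1000))
h=np.array([[585,78],[650,103]])*1.-[400,0];h=h/4+[360,220]
b=(np.array([[535,195],[615,228]])-[400,0])/4+[360,220]
print('head rear',ray(K,T,h,.175)[:,:2],'front',ray(K,T,b,.175)[:,:2])
# cradle base corners
cb=(np.array([[505,95],[460,220],[560,262]])-[400,0])/4+[360,220]
print('base',ray(K,T,cb,.018)[:,:2])
for n,q,z in(('jar',(376,160),.118),('tin',(226,148),.11),('tape',(299,157),.048),('turq',(424,200),.15),('pink',(460,262),.15)):print(n,ray(K,T,q,z)[0,:2])
E
```

```text
carton [5.38900e-01 3.17100e-01 1.46197e+01 1.90000e-03]
spot ((527.9522705078125, -45.180824279785156), (268.2215270996094, 218.88865661621094), 3.923976182937622)
head rear [[ 0.50588886 -0.31342361]
 [ 0.4925482  -0.35991885]] front [[ 0.4193437  -0.28072734]
 [ 0.4020517  -0.33711113]]
base [[ 0.51529164 -0.2958673 ]
 [ 0.4116415  -0.26413422]
 [ 0.3867626  -0.34420337]]
jar [ 0.75994921 -0.22887805]
tin [0.75542238 0.246872  ]
tape [0.77208144 0.01201385]
turq [ 0.63529572 -0.37041065]
pink [ 0.46064999 -0.47663979]
```

Carton is at about (0.539, 0.317), yaw 14.6°. The outline is at (0.528, -0.045), yaw 3.9°. The scanner is at about (0.462, -0.325), yaw 163°. I'll turn the tool so its y lies along the outline's long side, then go round to the carton's +y face.

Call:
{"method": "step_arm", "body": {"targets": [[[87.8,0,0,-10,-0.122],[87.8,0,0,-10,-0.122],[87.8,0,0,-10,-0.122],[87.8,0,0,-10,-0.122],[87.8,0,0,0,-0.122]]]}}

```text
t: 0.65
tool_pos: [0.2723, -0.6183, 0.264]
tool_rot: [[0.515, 0.857, 0.001], [0.857, -0.515, -0.002], [-0.001, 0.002, -1.0]]
ft_force: [0.0, -0.2, -0.2]
opening: 1.003
grip_force: 0.0
```

Call:
{"method": "step_arm", "body": {"targets": [[[87.8,0,0,0,-0.122],[87.8,0,0,0,-0.122],[87.8,0,0,0,-0.122],[87.8,0,0,0,-0.122],[87.8,0,0,0,-0.122]]]}}

```text
t: 1.15
tool_pos: [0.2719, -0.6176, 0.2622]
tool_rot: [[-0.069, 0.998, -0.0], [0.998, 0.069, 0.001], [0.001, -0.0, -1.0]]
ft_force: [0.3, 0.7, 0.0]
opening: 0.997
grip_force: 0.0
```

Call:
{"method": "step_arm", "body": {"targets": [[[87.8,38,28,0,0],[87.8,38,28,0,0],[87.8,38,28,0,0],[87.8,38,28,0,0],[87.8,38,28,0,0]]]}}

```text
t: 1.65
tool_pos: [0.4001, -0.4175, 0.2625]
tool_rot: [[-0.064, 0.998, -0.0], [0.998, 0.064, 0.0], [0.0, -0.0, -1.0]]
ft_force: [0.6, -0.9, -0.0]
opening: 1.003
grip_force: 0.0
```

Call:
{"method": "step_arm", "body": {"targets": [[[87.8,38,28,0,0],[87.8,38,28,0,0],[87.8,38,28,0,0],[87.8,38,28,0,0],[87.8,38,28,0,0]]]}}

```text
t: 2.15
tool_pos: [0.5277, -0.219, 0.2626]
tool_rot: [[-0.064, 0.998, -0.0], [0.998, 0.064, -0.0], [-0.0, -0.0, -1.0]]
ft_force: [-0.3, -1.3, -0.3]
opening: 1.001
grip_force: 0.0
```

Call:
{"method": "step_arm", "body": {"targets": [[[87.8,46,3.6,0,0],[87.8,46,3.6,0,0],[87.8,46,3.6,0,0],[87.8,46,3.6,0,0],[87.8,46,3.6,0,0]]]}}

```text
t: 2.65
tool_pos: [0.53, 0.0117, 0.2626]
tool_rot: [[-0.064, 0.998, -0.0], [0.998, 0.064, -0.0], [-0.0, -0.0, -1.0]]
ft_force: [1.1, -0.3, -0.2]
opening: 0.997
grip_force: 0.0
```

Call:
{"method": "step_arm", "body": {"targets": [[[87.8,46,3.6,0,0],[87.8,46,3.6,0,0],[87.8,46,3.6,0,0],[87.8,46,3.6,0,0],[87.8,46,3.6,0,0]]]}}

```text
t: 3.15
tool_pos: [0.5334, 0.2422, 0.2625]
tool_rot: [[-0.063, 0.998, -0.0], [0.998, 0.063, -0.0], [-0.0, -0.0, -1.0]]
ft_force: [1.0, -0.0, 0.9]
opening: 1.002
grip_force: 0.0
```

Call:
{"method": "step_arm", "body": {"targets": [[[87.8,46,3.6,0,0],[87.8,46,3.6,0,0],[87.8,46,3.6,0,0],[87.8,46,3.6,0,0],[87.8,46,3.6,0,0]]]}}

```text
t: 3.65
tool_pos: [0.5369, 0.4728, 0.2621]
tool_rot: [[-0.063, 0.998, -0.0], [0.998, 0.063, -0.001], [-0.001, -0.0, -1.0]]
ft_force: [0.2, -0.0, -0.1]
opening: 1.0
grip_force: 0.0
```

```bash
python3 -c "
from plant import *;s=observe();print(s['joints'],s['tool_pos'])"
```

```text
[-23.67701506  33.99465362 -36.29023294  78.16946701  20.12067246
  74.31732673 -57.04358826] [0.53689121 0.47283768 0.26212688]
```

Run:
```python
from h import *; from plant import *
d=snapshot('top');K,T=d['K'],d['T'];f=d['frame']
print(ray(K,T,[(152,228),(118,197),(70,236),(105,272)],.085)[:,:2])
print('carton',ray(K,T,np.array([[95,72],[252,50],[277,255],[117,278]])/3.3333+[140,165],.085)[:,:2])
cv2.imwrite('pics/c2.png',cv2.resize(f[130:300,50:270],(800,618))[:600])
```

```text
[[0.47994873 0.44440151]
 [0.56725757 0.56838152]
 [0.42988376 0.69114617]
 [0.33258258 0.56177219]]
carton [[0.61703393 0.41567953]
 [0.65379111 0.27001026]
 [0.4602612  0.21984399]
 [0.42443469 0.36304861]]
```

View pics/c2.png

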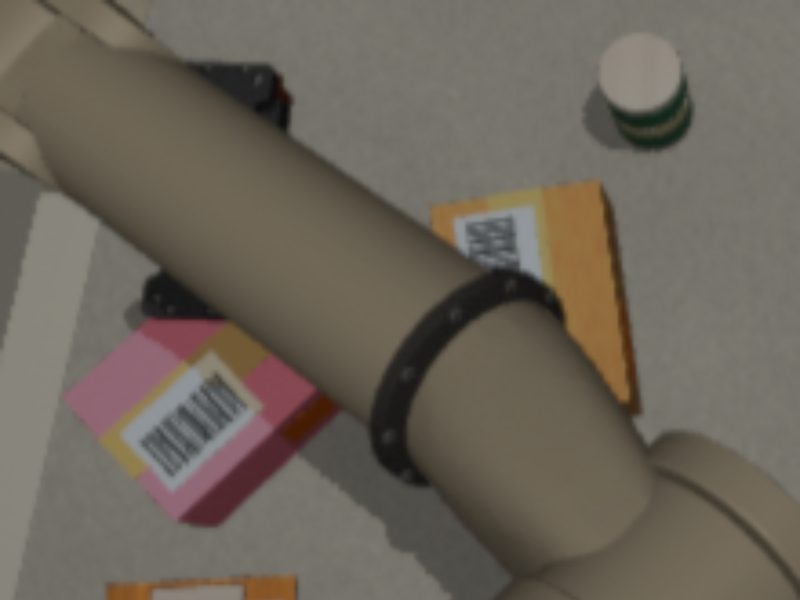

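The picture shows the arm over the carton, the pink box corner near the descent point (crop 340,400) and the carton unmoved. I narrow the fingers to clear the pink box, shift and descend.

Call:
{"method": "step_arm", "body": {"targets": [[[40,-19,12,0,0],[40,0,0,20,0],[40,0,0,40,0],[40,0,0,40,0],[40,0,0,40,0]]]}}

```text
t: 4.2
tool_pos: [0.5502, 0.4527, 0.121]
tool_rot: [[-0.064, 0.998, 0.0], [0.998, 0.064, -0.0], [-0.0, 0.0, -1.0]]
ft_force: [0.4, -0.6, -0.9]
opening: 0.586
grip_force: 0.0
```

Call:
{"method": "step_arm", "body": {"targets": [[[40,0,0,40,0],[40,0,0,30,0],[40,0,0,15,0],[40,0,0,0,0]]]}}

```text
t: 4.6
tool_pos: [0.5491, 0.4519, 0.0352]
tool_rot: [[-0.064, 0.998, -0.003], [0.998, 0.064, -0.003], [-0.003, -0.003, -1.0]]
ft_force: [-0.6, -0.3, 0.2]
opening: 0.455
grip_force: 0.0
```

Call:
{"method": "step_arm", "body": {"targets": [[[40,-10,0,0,0],[40,-10,0,0,0],[40,-10,0,0,0],[40,-10,0,0,0],[40,-10,0,0,0]]]}}

```text
t: 5.1
tool_pos: [0.5543, 0.4039, 0.0392]
tool_rot: [[-0.064, 0.998, 0.003], [0.998, 0.064, 0.003], [0.003, 0.003, -1.0]]
ft_force: [1.4, 4.5, 2.1]
opening: 0.454
grip_force: 1.9
```

Call:
{"method": "step_arm", "body": {"targets": [[[40,-10,-1,0,0],[40,-10,-1,0,0],[40,-10,-1,0,0],[40,-10,-1,0,0],[40,-10,-1,0,0]]]}}

```text
t: 5.6
tool_pos: [0.5516, 0.3524, 0.0377]
tool_rot: [[-0.064, 0.998, 0.0], [0.998, 0.064, 0.0], [0.0, 0.0, -1.0]]
ft_force: [2.5, 4.4, 1.7]
opening: 0.454
grip_force: 1.9
```

Call:
{"method": "step_arm", "body": {"targets": [[[60,-12,-2,0,0],[75,-12,-2,0,0],[87.8,-12,-2,0,0],[87.8,-12,-2,0,0],[87.8,-12,-2,0,0]]]}}

```text
t: 6.1
tool_pos: [0.5451, 0.2913, 0.0375]
tool_rot: [[-0.064, 0.998, -0.0], [0.998, 0.064, -0.0], [-0.0, -0.0, -1.0]]
ft_force: [0.6, 4.4, -0.4]
opening: 0.869
grip_force: 1.6
```

Run:
```python
from plant import *;import cv2,numpy as np
a=snapshot('top')['frame'];b=snapshot('side')['frame']
cv2.imwrite('pics/p1t.png',a);cv2.imwrite('pics/p1s.png',b)
o=np.hstack([cv2.resize(a[130:310,140:380],(400,300)),cv2.resize(b[170:350,160:400],(400,300))])
cv2.imwrite('pics/p1.png',o)
```

```text
(no output)
```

View pics/p1.png

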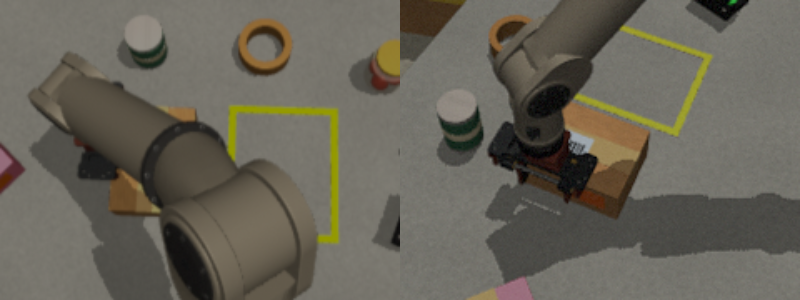

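Run:
```python
from h import *; from plant import *
d=snapshot('top');e=snapshot('side')
print(ray(d['K'],d['T'],np.array([(112,211),(197,108)])/1.6667+[140,130],.085)[:,:2])
print(ray(e['K'],e['T'],[(309.4,249.2)],.085)[:,:2])
```

```text
[[0.40946434 0.26181576]
 [0.61886316 0.12940669]]
[[0.42010364 0.12539689]]
```

Carton is now at about (0.514, 0.196), yaw about 4.5°. It needs about 240 mm straight along −tool x.

Call:
{"method": "step_arm", "body": {"targets": [[[87.8,-15,0,0,0],[87.8,-15,0,0,0],[87.8,-15,0,0,0],[87.8,-15,0,0,0],[87.8,-15,0,0,0]]]}}

```text
t: 6.8
tool_pos: [0.5505, 0.2167, 0.038]
tool_rot: [[-0.064, 0.998, 0.001], [0.998, 0.064, 0.001], [0.001, 0.001, -1.0]]
ft_force: [0.2, 4.5, 2.8]
opening: 1.0
grip_force: 2.4
```

Call:
{"method": "step_arm", "body": {"targets": [[[87.8,-15,0,0,0],[87.8,-15,0,0,0],[87.8,-15,0,0,0],[87.8,-15,0,0,0],[87.8,-15,0,0,0]]]}}

```text
t: 7.3
tool_pos: [0.5551, 0.1419, 0.038]
tool_rot: [[-0.064, 0.998, 0.0], [0.998, 0.064, 0.001], [0.001, 0.0, -1.0]]
ft_force: [-0.2, 5.3, 2.9]
opening: 0.996
grip_force: 2.6
```

Call:
{"method": "step_arm", "body": {"targets": [[[87.8,-15,0,0,0],[87.8,-15,0,0,0],[87.8,-15,0,0,0],[87.8,-10,0,0,0],[87.8,-5,0,0,0]]]}}

```text
t: 7.8
tool_pos: [0.5587, 0.0813, 0.0376]
tool_rot: [[-0.062, 0.998, -0.0], [0.998, 0.062, -0.0], [-0.0, -0.0, -1.0]]
ft_force: [-0.7, 5.5, 2.3]
opening: 1.002
grip_force: 2.3
```

Run:
```python
from plant import *;import cv2,numpy as np
a=snapshot('top')['frame'];b=snapshot('side')['frame']
o=np.hstack([cv2.resize(a[170:320,220:370],(400,400)),cv2.resize(b[140:290,220:370],(400,400))])
cv2.imwrite('pics/p2.png',o)
```

```text
(no output)
```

View pics/p2.png

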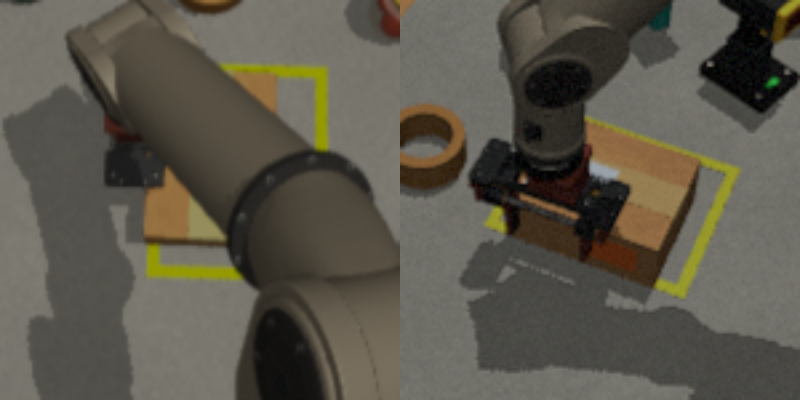

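Run:
```python
from h import *; from plant import *
d=snapshot('top');e=snapshot('side');k=400/150
c=ray(d['K'],d['T'],np.array([(145,239),(277,72)])/k+[220,170],.085)[:,:2]
s=ray(e['K'],e['T'],np.array([(698,160),(657,248)])/k-[150,0]+[220,140],.085)[:,:2]
print(c,s);p=np.vstack([c,s])
M=np.array([[-.1,.075],[.1,-.075],[-.1,-.075],[-.1,.075]])
r=rect(p,M);print(r)
a=np.radians(3.9);dd=np.array([.528,-.045])-r[:2];print('spot frame shift',dd@[np.cos(a),np.sin(a)],dd@[-np.sin(a),np.cos(a)])
```

```text
[[ 0.42083054  0.05737565]
 [ 0.63255323 -0.07762558]] [[ 0.43571893 -0.08150048]
 [ 0.42602116  0.0615643 ]]
(np.float64(0.5286915433117715), np.float64(-0.007057539630946346), np.float64(3.4271706311990098), np.float64(0.006823865758227658))
spot frame shift -0.0032706093608441374 -0.03780756069119008
```

Carton is aligned and 37 mm short. I push the rest slowly, back off and rise.

Call:
{"method": "step_arm", "body": {"targets": [[[87.8,-9,0,0,0],[87.8,-9,0,0,0],[87.8,-8,0,0,0],[87.8,-7,0,0,0],[87.8,-4,0,0,0]]]}}

```text
t: 8.5
tool_pos: [0.5611, 0.0448, 0.0375]
tool_rot: [[-0.063, 0.998, -0.0], [0.998, 0.063, -0.0], [-0.0, -0.0, -1.0]]
ft_force: [-0.3, 3.2, -1.0]
opening: 1.001
grip_force: 1.2
```

Call:
{"method": "step_arm", "body": {"targets": [[[87.8,10,0,0,0],[87.8,30,0,0,0],[87.8,0,0,-50,0],[87.8,0,0,-50,0],[87.8,0,0,-50,0]]]}}

```text
t: 9.0
tool_pos: [0.558, 0.0869, 0.1893]
tool_rot: [[-0.066, 0.998, -0.001], [0.998, 0.066, -0.0], [-0.0, -0.001, -1.0]]
ft_force: [1.0, -0.5, 1.0]
opening: 1.002
grip_force: 0.0
```

Call:
{"method": "step_arm", "body": {"targets": [[[87.8,0,0,-50,0],[87.8,0,0,-40,0]]]}}

```text
t: 9.2
tool_pos: [0.5588, 0.0869, 0.2811]
tool_rot: [[-0.065, 0.998, 0.003], [0.998, 0.065, -0.0], [-0.001, 0.003, -1.0]]
ft_force: [0.8, 0.2, -0.1]
opening: 0.999
grip_force: 0.0
```

Call:
{"method": "step_arm", "body": {"targets": [[[87.8,0,0,-4,-0.134],[87.8,0,0,-4,-0.134],[87.8,0,0,-4,-0.134],[87.8,0,0,-4,-0.134],[87.8,0,0,-4,-0.134]]]}}

```text
t: 9.7
tool_pos: [0.5584, 0.0864, 0.298]
tool_rot: [[-0.674, 0.738, 0.0], [0.738, 0.674, -0.001], [-0.001, -0.001, -1.0]]
ft_force: [0.5, 0.3, 0.1]
opening: 1.001
grip_force: 0.0
```

Call:
{"method": "step_arm", "body": {"targets": [[[87.8,0,0,0,-0.134],[87.8,0,0,0,-0.134],[87.8,0,0,0,-0.134],[87.8,0,0,0,-0.134],[87.8,0,0,0,0]]]}}

```text
t: 10.2
tool_pos: [0.5584, 0.0863, 0.2976]
tool_rot: [[-0.956, 0.295, -0.0], [0.295, 0.956, -0.0], [0.0, -0.0, -1.0]]
ft_force: [-0.3, -0.4, -0.9]
opening: 1.0
grip_force: 0.0
```

Call:
{"method": "step_arm", "body": {"targets": [[[87.8,-3,-40,0,0],[87.8,-3,-40,0,0],[87.8,-3,-40,0,0],[87.8,-3,-40,0,0],[87.8,-3,-40,0,0]]]}}

```text
t: 10.7
tool_pos: [0.5131, -0.1107, 0.2979]
tool_rot: [[-0.954, 0.3, 0.0], [0.3, 0.954, -0.001], [-0.0, -0.001, -1.0]]
ft_force: [0.5, 0.4, -0.1]
opening: 1.0
grip_force: 0.0
```

Call:
{"method": "step_arm", "body": {"targets": [[[87.8,-3,-40,0,0],[87.8,-3,-40,0,0],[87.8,-3,-40,0,0],[87.8,-3,-40,0,0],[87.8,-3,-40,0,0]]]}}

```text
t: 11.2
tool_pos: [0.4683, -0.3062, 0.298]
tool_rot: [[-0.954, 0.3, 0.0], [0.3, 0.954, -0.001], [-0.0, -0.001, -1.0]]
ft_force: [-0.2, 0.3, 0.0]
opening: 1.001
grip_force: 0.0
```

Run:
```python
from plant import *;import cv2,numpy as np,pickle
s=observe();print(s['joints'],s['tool_pos'],np.round(s['tool_rot'],3).tolist())
a=snapshot('top')['frame'];w=snapshot('wrist');b=w['frame']
pickle.dump((s,w),open('w.pkl','wb'));print(np.round(w['T_tool_cam'],3).tolist(),w['K'][0,0],w['K'][:2,2])
o=np.hstack([cv2.resize(a[170:320,240:390],(300,300)),cv2.resize(b,(500,375))[:300]]) if 0 else None
c=np.zeros((600,800,3),np.uint8);c[:420,:560]=b;c[360:600,560:800]=cv2.resize(a[180:300,260:380],(240,240))
cv2.imwrite('pics/p3.png',c)
```

```text
[ 64.78382731  18.67882809 -47.45987812  97.42304547  14.56534494
  70.28620029  86.41174898] [ 0.46826191 -0.30620708  0.29798046] [[-0.954, 0.3, 0.0], [0.3, 0.954, -0.001], [-0.0, -0.001, -1.0]]
[[-0.001, -0.958, -0.287, 0.079], [1.0, -0.001, -0.001, 0.0], [0.001, -0.287, 0.958, -0.162], [0.0, 0.0, 0.0, 1.0]] 318.13974940637524 [276.32030347 210.12774792]
```

View pics/p3.png

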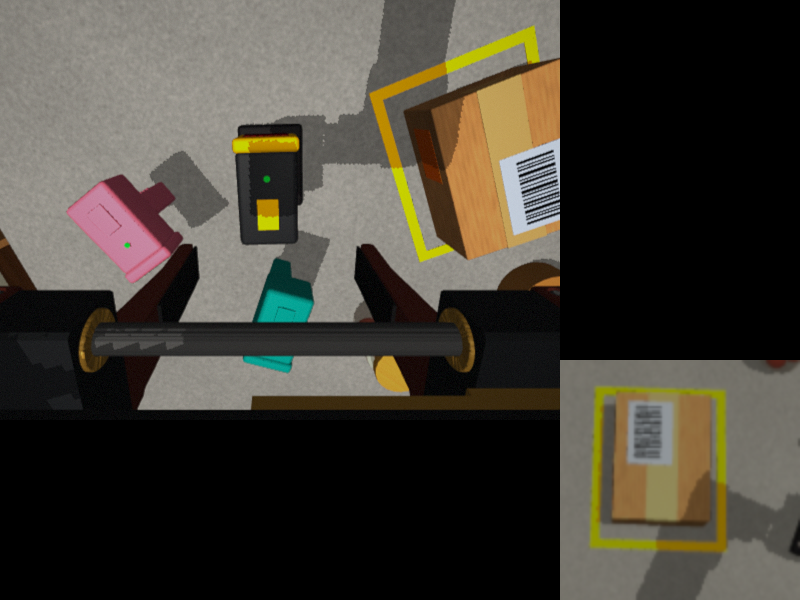

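The wrist picture shows the scanner's head at (268,185): rear corners (241,243) and (298,242), bumper (234-299,145). Inset: carton stands inside the tape, label middle at (651,433).

Run:
```python
from h import *; from plant import *;import pickle
s,w=pickle.load(open('w.pkl','rb'))
B=np.eye(4);B[:3,:3]=s['tool_rot'];B[:3,3]=s['tool_pos'];T=B@w['T_tool_cam']
p=ray(w['K'],T,[(241,243),(298,242),(234,151),(300,151),(268,214),(267,179)],.175)[:,:2];print(p)
r=p[:2].mean(0);f=p[2:4].mean(0);u=f-r;print('yaw',np.degrees(np.arctan2(u[1],u[0])),'len',np.hypot(*u))
u/=np.hypot(*u);print('origin from rear',r+.044*u)
o=r+.044*u;t=np.array(s['tool_rot'])[:2,:2].T@(o-np.array(s['tool_pos'])[:2]);print('tool shift to origin mm',t*1000)
d=snapshot('top')
c=(np.array([[614,395],[712,396],[709,522],[612,521],[651,433]])-[560,360])/2+[260,180]
q=ray(d['K'],d['T'],c,.085)[:,:2]
M=np.array([[.1,.075],[.1,-.075],[-.1,-.075],[-.1,.075]]);print('carton',rect(q[:4],M),'label',q[4])
```

```text
[[ 0.49568496 -0.35070629]
 [ 0.51116859 -0.29802462]
 [ 0.41105583 -0.32758106]
 [ 0.42860071 -0.27190856]
 [ 0.475638   -0.31687143]
 [ 0.44371787 -0.30749443]]
yaw 163.58973913301963 len 0.08714864677335595
origin from rear [ 0.46121919 -0.31193487]
tool shift to origin mm [ 5.00040072 -7.57651226]
carton (np.float64(0.5272770562783518), np.float64(-0.04519476124655161), np.float64(4.174595644978572), np.float64(0.0032844701493563756)) label [ 0.56398607 -0.02530435]
```

Scanner is at (0.461, -0.312), yaw 163.6°. The moves can't tilt the tool, so I'll grip the head behind its balance point, about x -20, z 130. Once the scanner is lifted, easing the grip lets it swing nose-down between the pads to about 45°.

Call:
{"method": "step_arm", "body": {"targets": [[[87.8,-15,-7.5,0,-0.02],[87.8,0,0,40,0],[87.8,0,0,40,0],[87.8,0,0,40,0],[87.8,0,0,25,0]]]}}

```text
t: 11.85
tool_pos: [0.4803, -0.3142, 0.1502]
tool_rot: [[-0.961, 0.277, -0.002], [0.277, 0.961, 0.002], [0.003, 0.001, -1.0]]
ft_force: [0.0, 0.1, -0.2]
opening: 1.002
grip_force: 0.0
```

Call:
{"method": "step_arm", "body": {"targets": [[[87.8,0,0,12,0],[87.8,0,0,5,0],[87.8,0,0,0,0]]]}}

```text
t: 12.15
tool_pos: [0.4816, -0.316, 0.1362]
tool_rot: [[-0.961, 0.277, 0.001], [0.277, 0.961, -0.0], [-0.001, 0.0, -1.0]]
ft_force: [0.2, -0.3, -0.2]
opening: 0.999
grip_force: 0.0
```

Call:
{"method": "step_arm", "body": {"targets": [[[50,0,0,0,0],[50,0,0,0,0],[50,0,0,0,0],[50,0,0,0,0],[50,0,0,0,0]]], "newtons": 25}}

```text
t: 12.65
tool_pos: [0.4809, -0.3189, 0.1366]
tool_rot: [[-0.96, 0.279, 0.001], [0.279, 0.96, -0.003], [-0.002, -0.003, -1.0]]
ft_force: [-1.6, -5.7, 4.3]
opening: 0.666
grip_force: 24.7
```

Call:
{"method": "step_arm", "body": {"targets": [[[50,0,-2,-5,0],[50,0,-1,-15,0],[50,0,0,-20,0],[50,0,0,-20,0],[50,0,0,-20,0]]]}}

```text
t: 13.15
tool_pos: [0.4802, -0.3181, 0.2171]
tool_rot: [[-0.961, 0.276, 0.0], [0.276, 0.961, 0.002], [0.0, 0.002, -1.0]]
ft_force: [-0.3, -0.6, -2.4]
opening: 0.663
grip_force: 24.4
```

Call:
{"method": "step_arm", "body": {"targets": [[[50,0,0,-30,0],[50,0,0,-30,0],[50,0,0,-10,0],[50,0,0,0,0],[50,0,0,0,0]]]}}

```text
t: 13.65
tool_pos: [0.4794, -0.3189, 0.2845]
tool_rot: [[-0.961, 0.277, -0.001], [0.277, 0.961, 0.001], [0.002, 0.001, -1.0]]
ft_force: [-0.4, -0.4, -3.4]
opening: 0.645
grip_force: 24.8
```

Run:
```python
from plant import *;import cv2,numpy as np
a=snapshot('side')['frame'];b=snapshot('wrist')['frame']
o=np.hstack([cv2.resize(a[40:240,280:480],(400,400)),cv2.resize(b[:,70:490],(400,400))])
cv2.imwrite('pics/p4.png',o)
```

```text
(no output)
```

View pics/p4.png

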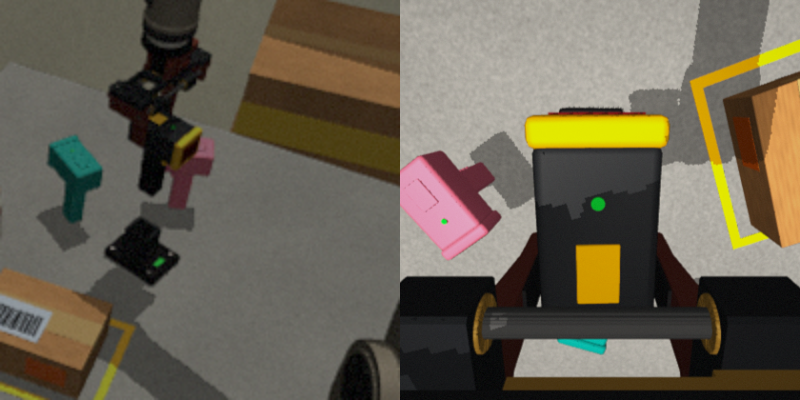

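Scanner is out and level (side crop 165,150; nothing touching). Ease the grip stepwise and watch it tilt in the wrist view.

Call:
{"method": "step_arm", "body": {"targets": [[[50,0,0,0,0],[50,0,0,0,0]]], "newtons": 9}}

```text
t: 13.95
tool_pos: [0.4797, -0.3192, 0.2847]
tool_rot: [[-0.961, 0.277, -0.001], [0.277, 0.961, 0.001], [0.001, 0.001, -1.0]]
ft_force: [-0.6, 0.3, -1.6]
opening: 0.637
grip_force: 9.0
```

```bash
cat > w.py <<'E'
from plant import *;import cv2,numpy as np,sys
s=observe();f=snapshot('wrist')['frame'];h=cv2.cvtColor(f,cv2.COLOR_BGR2HSV)
m=cv2.inRange(h,(20,150,120),(35,255,255));m[:,:190]=0;m[:,365:]=0
n,l,st,c=cv2.connectedComponentsWithStats(m)
for i in range(1,n):
    if st[i,4]>150:print(st[i].tolist(),c[i].round(1))
cv2.imwrite(f'pics/w_{sys.argv[1]}.png',f);print(s['grip_force'],s['moment'])
E
python3 w.py a
python3 - <<'E'
import cv2
E
```

```text
[202, 120, 150, 35, 4904] [276.2 136.8]
[254, 255, 46, 63, 2797] [276.5 286.1]
8.999807238578796 [ 0.01866323 -0.19991347 -0.0317644 ]
```

Call:
{"method": "step_arm", "body": {"targets": [[[50,0,0,0,0],[50,0,0,0,0]]], "newtons": 6}}

```text
t: 14.2
tool_pos: [0.48, -0.3194, 0.2856]
tool_rot: [[-0.961, 0.277, -0.0], [0.277, 0.961, 0.0], [0.0, 0.0, -1.0]]
ft_force: [0.8, 1.2, -2.4]
opening: 0.638
grip_force: 6.0
```

```bash
python3 w.py b
```

```text
[202, 120, 150, 35, 4900] [276.3 136.9]
[254, 255, 46, 63, 2799] [276.5 286. ]
5.999860167503357 [ 0.02054891 -0.22270051 -0.04208308]
```

Call:
{"method": "step_arm", "body": {"targets": [[[50,0,0,0,0],[50,0,0,0,0]]], "newtons": 4.5}}

```text
t: 14.45
tool_pos: [0.4801, -0.3194, 0.2857]
tool_rot: [[-0.961, 0.277, 0.0], [0.277, 0.961, -0.0], [-0.0, -0.0, -1.0]]
ft_force: [-0.3, 0.2, -2.3]
opening: 0.64
grip_force: 4.5
```

```bash
python3 w.py c
```

```text
[202, 120, 150, 35, 4892] [276.3 136.9]
[254, 255, 46, 63, 2797] [276.5 286.1]
4.499773532152176 [ 0.08208486 -0.17973448 -0.05494096]
```

Call:
{"method": "step_arm", "body": {"targets": [[[50,0,0,0,0],[50,0,0,0,0],[50,0,0,0,0]]], "newtons": 3}}

```text
t: 14.8
tool_pos: [0.48, -0.3194, 0.2857]
tool_rot: [[-0.961, 0.277, 0.0], [0.277, 0.961, -0.0], [-0.0, -0.0, -1.0]]
ft_force: [0.2, 0.2, -2.8]
opening: 0.638
grip_force: 3.0
```

```bash
python3 w.py d
```

```text
[216, 122, 122, 30, 3100] [276.3 134.9]
[255, 236, 44, 67, 2920] [276.5 269.2]
3.000004179775715 [ 0.03495269 -0.23220598  0.02497125]
```

It tilts at 3 N. Continue.

Call:
{"method": "step_arm", "body": {"targets": [[[50,0,0,0,0],[50,0,0,0,0]]]}}

```text
t: 15.05
tool_pos: [0.48, -0.3194, 0.2857]
tool_rot: [[-0.961, 0.277, -0.0], [0.277, 0.961, 0.0], [0.0, 0.0, -1.0]]
ft_force: [0.6, -0.8, -2.6]
opening: 0.638
grip_force: 3.0
```

```bash
cat >> w.py <<'E'
t=snapshot('side')['frame'];cv2.imwrite(f'pics/s_{sys.argv[1]}.png',t)
cv2.imwrite(f'pics/v_{sys.argv[1]}.png',np.hstack([cv2.resize(t[80:180,310:410],(400,400)),cv2.resize(f[:,70:490],(400,400))]))
E
python3 w.py e
```

```text
[217, 123, 120, 30, 2942] [276.3 135.5]
[255, 235, 44, 67, 2903] [276.4 268.4]
2.9999201372265816 [ 0.03386049 -0.13630176  0.02713279]
```

View pics/v_e.png

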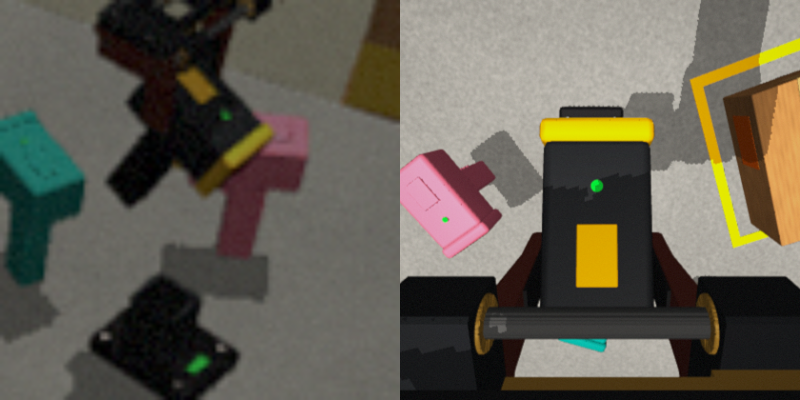

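```bash
cat > pitch.py <<'E'
import sys;from h import *; import pickle
_,w=pickle.load(open('w.pkl','rb'));K,T=w['K'],w['T_tool_cam'];Ti=np.linalg.inv(T)
def feats(n):
    f=cv2.imread(f'pics/w_{n}.png');h=cv2.cvtColor(f,cv2.COLOR_BGR2HSV)
    m=cv2.inRange(h,(20,150,120),(35,255,255));m[:,:190]=0;m[:,365:]=0
    _,l,st,c=cv2.connectedComponentsWithStats(m);a=[s for s in st[1:] if s[4]>150];a.sort(key=lambda s:s[1])
    g=cv2.inRange(h,(45,150,100),(75,255,255));g[:,:240]=0;g[:,320:]=0;ys,xs=np.nonzero(g)
    b,p=a[0],a[-1]
    return np.array([[p[0],p[1]],[p[0]+p[2],p[1]],[xs.mean(),ys.mean()],[b[0],b[1]+b[3]],[b[0]+b[2],b[1]+b[3]]],float)
def proj(P):
    c=P@Ti[:3,:3].T+Ti[:3,3];q=c@K.T;return q[:,:2]/q[:,2:]
A=feats('c');P=ray(K,T,A,-.0384);print('level pts tool mm',(P*1000).round(1).tolist())
def mod(v):
    th,dx,dz=v;c,s=np.cos(th),np.sin(th);q=P-[0,0,-.019];x,z=q[:,0],q[:,2]
    return np.c_[x*c-z*s+dx,q[:,1],x*s+z*c-.019+dz]   # nose (+x) towards +z(down)
E=feats(sys.argv[1])
r=least_squares(lambda v:(proj(mod(v))-E).ravel(),[.5,0,0]);print('pitch',np.degrees(r.x[0]),'slip mm',r.x[1:]*1000,'res',r.fun.round(1))
# window & foot in tool frame: level scanner frame: tool x = X - gx , tool z = .1116 - Z
gx=np.mean(P[3:,0]);print('bumper rear edge tool x',gx)
E
python3 pitch.py e;python3 pitch.py d
```

```text
level pts tool mm [[22.1, -9.3, -38.4], [22.1, 10.1, -38.4], [41.0, 0.1, -38.4], [64.0, -28.4, -38.4], [64.0, 29.2, -38.4]]
pitch 40.513155276441395 slip mm [-1.86780340e-03 -1.43602277e+01] res [-0.6 -0.2  0.6 -0.2  0.4  0.8  0.2 -0.2 -0.4 -0.3]
bumper rear edge tool x 0.06400917432024034
level pts tool mm [[22.1, -9.3, -38.4], [22.1, 10.1, -38.4], [41.0, 0.1, -38.4], [64.0, -28.4, -38.4], [64.0, 29.2, -38.4]]
pitch 38.778135930590366 slip mm [ -0.07685323 -14.51104087] res [-0.8 -0.1  0.7 -0.1  0.4  0.7  0.4 -0.3 -0.5 -0.3]
bumper rear edge tool x 0.06400917432024034
```

```bash
cat > pitch2.py <<'E'
import sys;from h import *; import pickle
s,w=pickle.load(open('w.pkl','rb'));K,T=w['K'],w['T_tool_cam'];Ti=np.linalg.inv(T)
def feats(f,crop):
    h=cv2.cvtColor(f,cv2.COLOR_BGR2HSV)
    m=cv2.inRange(h,(14,150,100),(35,255,255));m[:,:crop[0]]=0;m[:,crop[1]:]=0;m[320:]=0
    _,l,st,c=cv2.connectedComponentsWithStats(m);a=[s for s in st[1:] if s[4]>80];a.sort(key=lambda s:s[1])
    g=cv2.inRange(h,(45,150,80),(75,255,255));g[:,:240]=0;g[:,320:]=0;g[:130]=0;ys,xs=np.nonzero(g)
    b,p=a[0],a[-1]
    return np.array([[p[0],p[1]],[p[0]+p[2],p[1]],[p[0],p[1]+p[3]],[p[0]+p[2],p[1]+p[3]],[xs.mean(),ys.mean()],[b[0],b[1]+b[3]],[b[0]+b[2],b[1]+b[3]]],float)
zt=-(.175-s['tool_pos'][2])
A=feats(w['frame'],(225,305));P0=ray(K,T,np.vstack([A,[(241,243.5),(298,243)]]),-(.175-s['tool_pos'][2]))
x=(P0[:,0]-P0[7:,0].mean())*1000-44;print('scanner x of feats',x.round(1),'y',(P0[:,1]*1000).round(1))
X=np.array([x[:2].mean(),x[:2].mean(),x[2:4].mean(),x[2:4].mean(),x[4],x[5:7].mean(),x[5:7].mean()])/1000
hw=[(P0[1,1]-P0[0,1])/2,(P0[6,1]-P0[5,1])/2]
Y=np.array([-hw[0],hw[0],-hw[0],hw[0],0,-hw[1],hw[1]])
def pose(v,X,Y,Z):
    th,ox,oz,oy=v;c,s_=np.cos(th),np.sin(th)   # scanner(X,Z) -> tool; th nose down; o = scanner origin of head (0,.125) in tool
    Zr=Z-.125;return np.c_[ox+X*c-Zr*s_,Y+oy,oz+X*s_-Zr*c] if False else np.c_[ox+X*c-Zr*s_*(1)*(-1)*(-1)*-1,Y+oy,oz+X*s_-Zr*c]
def proj(P):
    c=P@Ti[:3,:3].T+Ti[:3,3];q=c@K.T;return q[:,:2]/q[:,2:]
for n in sys.argv[1:]:
    E=feats(cv2.imread(f'pics/w_{n}.png'),(190,365))
    use=np.ones(7,bool)
    if n in'abc':use[2:4]=False
    r=least_squares(lambda v:(proj(pose(v,X,Y,np.full(7,.15)))-E)[use].ravel(),[.3,.02,-.02,0],loss='soft_l1')
    th,ox,oz,oy=r.x;print(n,'pitch %.1f'%np.degrees(th),'head in tool mm',(np.array([ox,oy,oz])*1000).round(1),'res',r.fun.round(1))
    W=pose(r.x,np.array([.06,0]),np.zeros(2),np.array([.125,0]));print('window,foot in tool mm',(W*1000).round(1).tolist())
E
python3 pitch2.py c d e
```

```text
scanner x of feats [  0.1   0.  -31.4 -31.4  19.   41.3  41.3 -44.2 -43.8] y [-17.9   2.4 -18.5   2.5  -9.2 -39.3  20.1 -34.1  20.8]
c pitch 5.6 head in tool mm [ 19.9   0.3 -14. ] res [-1.4 -0.   1.  -0.   0.6 -1.5 -0.3  0.5 -0.1  0.4]
window,foot in tool mm [[79.6, 0.3, -8.1], [7.7, 0.3, 110.4]]
d pitch 22.4 head in tool mm [13.9  0.4  3.6] res [ 0.6 -0.2 -0.8 -0.2  0.2  0.3 -0.4  0.3  0.6  1.3  0.3 -0.5 -0.6 -0.6]
window,foot in tool mm [[69.3, 0.4, 26.5], [-33.8, 0.4, 119.1]]
e pitch 25.6 head in tool mm [12.7  0.4  4.1] res [ 0.7 -0.3 -1.  -0.3  0.   0.4 -0.3  0.4  0.7  1.4  0.5 -0.5 -0.9 -0.6]
window,foot in tool mm [[66.8, 0.4, 30.0], [-41.3, 0.4, 116.8]]
```

```bash
cat > pitch3.py <<'E'
import pitch2 as p,numpy as np,cv2
from plant import *; from scipy.optimize import least_squares
def joint(n,tp,R,sidepts,side,u0=(.6,.013,0.003,0)):
    "sidepts: list of (scanner xyz, px)"
    Rt=np.array(R);tp=np.array(tp);Si=np.linalg.inv(side['T'])
    E=p.feats(cv2.imread(f'pics/w_{n}.png'),(190,365))
    S=np.array([a for a,_ in sidepts]);Q=np.array([b for _,b in sidepts],float)
    def f(v):
        r1=(p.proj(p.pose(v[:4],p.X,p.Y,np.full(7,.15)))-E).ravel()
        # scanner y = tool y *-1? scanner y yaw 253, tool y yaw 73 -> opposite
        P=p.pose(v[:4],S[:,0],-S[:,1],S[:,2])@Rt.T+tp
        c=P@Si[:3,:3].T+Si[:3,3];q=c@side['K'].T;r2=(q[:,:2]/q[:,2:]-Q-v[4:6]).ravel()
        return np.r_[r1*.7,r2*2,v[4:6]*1.]
    r=least_squares(f,list(u0)+[0,0],loss='soft_l1');v=r.x
    print(n,'pitch %.1f'%np.degrees(v[0]),'head tool',(v[1:4]*1000).round(1),'px off',v[4:6].round(1),'res',r.fun.round(1))
    print('window,foot tool mm',(p.pose(v[:4],np.array([.06,0]),np.zeros(2),np.array([.125,0]))*1000).round(1).tolist());return v
E
python3 - <<'E'
import sys;sys.argv=['x']
from pitch3 import *
d=snapshot('side')
sp=[((-.017,-.014,0),(108,182)),((.017,-.014,0),(128,207)),((.019,0,.15),(226,114)),((-.0157,0,.15),(198,85))]
sp=[(a,(310+b[0]/4,80+b[1]/4)) for a,b in sp]
s=observe();print(s['tool_pos'])
joint('e',s['tool_pos'],s['tool_rot'],sp,d)
E
```

```text
scanner x of feats [  0.1   0.  -31.4 -31.4  19.   41.3  41.3 -44.2 -43.8] y [-17.9   2.4 -18.5   2.5  -9.2 -39.3  20.1 -34.1  20.8]
[ 0.48003007 -0.31942954  0.28566331]
e pitch 25.4 head tool [12.9  3.9  0.3] px off [-1.3  0.2] res [ 0.5 -0.2 -0.7 -0.2  0.   0.3 -0.2  0.3  0.5  0.9  0.3 -0.5 -0.5 -0.6
 -1.9 -0.8  0.9  1.4  0.   0.8 -0.2 -1.  -1.3  0.2]
window,foot tool mm [[67.1, 0.3, 29.7], [-40.8, 0.3, 116.8]]
```

Wrist and side fits agree: it is at about 25° nose-down with about 10 mm of slip, then the pads held. I'll grip a little firmer and push the handle's lower front against the back of the fixed, now empty, cradle socket to turn it the remaining 15-20°.

Call:
{"method": "step_arm", "body": {"targets": [[[50,0,0,0,0],[50,0,-1,25,0],[50,0,-1,30,0],[50,0,0,30,0],[50,0,0,20,0]]], "newtons": 10}}

```text
t: 15.7
tool_pos: [0.4785, -0.3212, 0.1786]
tool_rot: [[-0.961, 0.277, -0.002], [0.277, 0.961, 0.001], [0.002, 0.0, -1.0]]
ft_force: [-0.6, -0.1, -1.2]
opening: 0.635
grip_force: 10.0
```

Call:
{"method": "step_arm", "body": {"targets": [[[50,0,0,10,0],[50,5,0,0,0],[50,5,0,0,0],[50,5,0,0,0],[50,5,0,0,0]]]}}

```text
t: 16.2
tool_pos: [0.4606, -0.3161, 0.1719]
tool_rot: [[-0.961, 0.277, 0.002], [0.277, 0.961, -0.002], [-0.002, -0.001, -1.0]]
ft_force: [1.1, -1.1, -2.5]
opening: 0.642
grip_force: 10.0
```

Call:
{"method": "step_arm", "body": {"targets": [[[50,5,0,0,0],[50,5,0,0,0],[50,5,0,0,0],[50,5,0,0,0],[50,0,0,0,0]]]}}

```text
t: 16.7
tool_pos: [0.4401, -0.3101, 0.1706]
tool_rot: [[-0.961, 0.277, -0.001], [0.277, 0.961, 0.0], [0.001, -0.0, -1.0]]
ft_force: [0.7, 0.0, -2.4]
opening: 0.636
grip_force: 10.0
```

```bash
python3 w.py f; python3 pitch2.py f
```

```text
[223, 140, 108, 27, 2077] [276.4 150.3]
[255, 234, 44, 63, 2651] [276.4 265.4]
9.99985322356224 [ 0.02505356 -0.15717986  0.02809723]
scanner x of feats [  0.1   0.  -31.4 -31.4  19.   41.3  41.3 -44.2 -43.8] y [-17.9   2.4 -18.5   2.5  -9.2 -39.3  20.1 -34.1  20.8]
f pitch 48.4 head in tool mm [5.2 0.4 0. ] res [ 1.  -0.3 -1.2 -0.3 -1.5  0.1  1.4  0.1  0.3  2.6  0.2 -0.3 -0.6 -0.4]
window,foot in tool mm [[45.0, 0.4, 44.9], [-88.3, 0.4, 83.0]]
```

Call:
{"method": "step_arm", "body": {"targets": [[[50,0,0,0,0],[50,-3,0,-10,0],[50,0,0,-30,0],[50,0,0,-40,0],[50,0,0,-35,0]]], "newtons": 25}}

```text
t: 17.3
tool_pos: [0.4444, -0.3108, 0.2879]
tool_rot: [[-0.961, 0.276, 0.001], [0.276, 0.961, 0.0], [-0.001, 0.0, -1.0]]
ft_force: [0.6, -0.2, -1.5]
opening: 0.636
grip_force: 25.0
```

Call:
{"method": "step_arm", "body": {"targets": [[[50,0,0,0,0],[50,0,0,0,0]]]}}

```text
t: 17.5
tool_pos: [0.4443, -0.3112, 0.2864]
tool_rot: [[-0.961, 0.277, 0.001], [0.277, 0.961, -0.001], [-0.001, -0.001, -1.0]]
ft_force: [0.0, 0.1, -3.5]
opening: 0.645
grip_force: 25.0
```

```bash
python3 w.py g; python3 pitch2.py g
```

```text
[223, 140, 108, 27, 2091] [276.5 150.2]
[255, 234, 44, 63, 2652] [276.3 265.4]
24.999671280384064 [ 0.04501892 -0.12017389 -0.03332837]
scanner x of feats [  0.1   0.  -31.4 -31.4  19.   41.3  41.3 -44.2 -43.8] y [-17.9   2.4 -18.5   2.5  -9.2 -39.3  20.1 -34.1  20.8]
g pitch 49.3 head in tool mm [4.5 0.3 0.2] res [  0.9   0.3  -1.5   0.2  -1.7   0.1   1.1   0.1   0.9 -17.4   0.4   0.1
  -1.1   0. ]
window,foot in tool mm [[43.6, 0.3, 45.6], [-90.2, 0.3, 81.8]]
```

View pics/v_g.png

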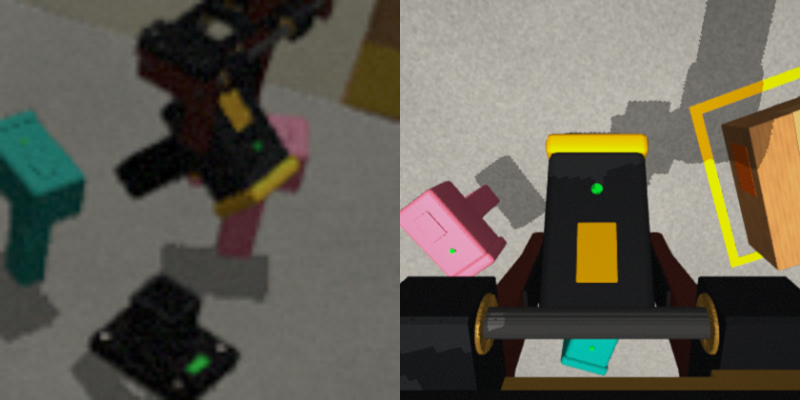

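It holds at about 45° (side crop: foot 118-130/172-197, LED 257,146, patch 235,110). I'll do a joint fit and plan the shift to the label.

Run:
```python
import sys;sys.argv=['x']
from pitch3 import *
d=snapshot('side');s=observe()
sp=[((-.017,-.014,0),(117,171)),((.017,-.014,0),(130,198)),((.019,0,.15),(257,146)),((-.0157,0,.15),(235,110))]
sp=[(a,(310+b[0]/4,80+b[1]/4)) for a,b in sp]
v=joint('f',s['tool_pos'],s['tool_rot'],sp,d)
R=np.array(s['tool_rot']);t=np.array(s['tool_pos'])
W=p.pose(v[:4],np.array([.06,.06+.125]),np.zeros(2),np.array([.125,.125]))
a=np.radians(4.);L=np.array([.5275+.035*np.cos(a)-.02*np.sin(a),-.045+.035*np.sin(a)+.02*np.cos(a),.086]);print('label',L)
aim=R@W[1]+t
print('aim point',aim,'shift tool mm',(R.T@(L-aim)*1000).round(1),'final tcp',t+L-aim,s['tool_pos'])
```

```text
scanner x of feats [  0.1   0.  -31.4 -31.4  19.   41.3  41.3 -44.2 -43.8] y [-17.9   2.4 -18.5   2.5  -9.2 -39.3  20.1 -34.1  20.8]
f pitch 41.2 head tool [4.9 7.8 0.4] px off [-1.1  0.1] res [ 1.2  0.3 -1.4  0.3  0.   0.1 -0.1  0.1  0.2  1.5  0.5 -2.  -0.7 -2.1
 -3.2 -2.   0.4  1.3  0.1  0.5  0.2 -0.3 -1.1  0.1]
window,foot tool mm [[50.1, 0.4, 47.3], [-77.4, 0.4, 101.8]]
label [ 0.56101961 -0.02260724  0.086     ]
aim point [ 0.30437709 -0.2702782   0.15483604] shift tool mm [-178.2  309.    68.6] final tcp [ 0.69965961 -0.06307917  0.21531745] [ 0.44301709 -0.31075013  0.28415349]
```

Call:
{"method": "step_arm", "body": {"targets": [[[50,-10,17,-10,0],[50,-16,28,0,0],[50,-16,28,0,0],[50,-16,28,0,0],[50,-16,28,0,0]]]}}

```text
t: 18.15
tool_pos: [0.5508, -0.2067, 0.294]
tool_rot: [[-0.961, 0.277, -0.003], [0.277, 0.961, 0.001], [0.003, 0.0, -1.0]]
ft_force: [1.1, -1.0, -2.0]
opening: 0.637
grip_force: 25.0
```

Call:
{"method": "step_arm", "body": {"targets": [[[50,-16,28,0,0],[50,-16,28,0,0],[50,-16,28,0,0],[50,-16,28,0,0],[50,-16,28,0,0]]]}}

```text
t: 18.65
tool_pos: [0.6667, -0.0945, 0.2936]
tool_rot: [[-0.961, 0.277, -0.003], [0.277, 0.961, 0.0], [0.003, -0.001, -1.0]]
ft_force: [0.9, -0.6, -2.5]
opening: 0.636
grip_force: 25.0
```

Call:
{"method": "step_arm", "body": {"targets": [[[50,-16,28,0,0],[50,-8,12,0,0],[50,0,0,20,0],[50,0,0,20,0],[50,0,0,15,0]]]}}

```text
t: 19.15
tool_pos: [0.6996, -0.0644, 0.2379]
tool_rot: [[-0.961, 0.277, -0.003], [0.277, 0.961, -0.001], [0.003, -0.001, -1.0]]
ft_force: [-0.1, 0.3, -3.2]
opening: 0.637
grip_force: 25.0
```

Call:
{"method": "step_arm", "body": {"targets": [[[50,0,0,10,0],[50,0,0,0,0],[50,0,0,0,0]]]}}

```text
t: 19.45
tool_pos: [0.7007, -0.0637, 0.2311]
tool_rot: [[-0.961, 0.277, 0.0], [0.277, 0.961, 0.0], [-0.0, 0.0, -1.0]]
ft_force: [0.1, 0.7, -2.1]
opening: 0.635
grip_force: 25.0
```

```bash
python3 w.py i; python3 pitch2.py i
python3 - <<'E'
from plant import *;import cv2,numpy as np
s=observe();print(s['tool_pos'])
b=snapshot('side')['frame'];a=snapshot('top')['frame'];w=snapshot('wrist')['frame']
cv2.imwrite('pics/p5.png',np.hstack([cv2.resize(b[60:280,180:400],(400,400)),cv2.resize(w[:,70:490],(400,400))]))
cv2.imwrite('pics/fs.png',b);cv2.imwrite('pics/ft.png',a)
E
```

```text
[190, 0, 175, 176, 5142] [292.3 120.4]
[255, 234, 44, 63, 2645] [276.3 265.4]
24.999727606773376 [ 0.09447772 -0.10785986  0.01073129]
scanner x of feats [  0.1   0.  -31.4 -31.4  19.   41.3  41.3 -44.2 -43.8] y [-17.9   2.4 -18.5   2.5  -9.2 -39.3  20.1 -34.1  20.8]
i pitch 57.0 head in tool mm [-3.6 35.7 25.6] res [-33.6 -36.3  -9.4 -36.3 -28.1   0.3   0.4   0.3  58.1   3.7  95.3   0.3
  10.1   0.2]
window,foot in tool mm [[29.1, 35.7, 75.9], [-108.4, 35.7, 93.7]]
[ 0.70113981 -0.06351195  0.23187715]
```

View pics/p5.png

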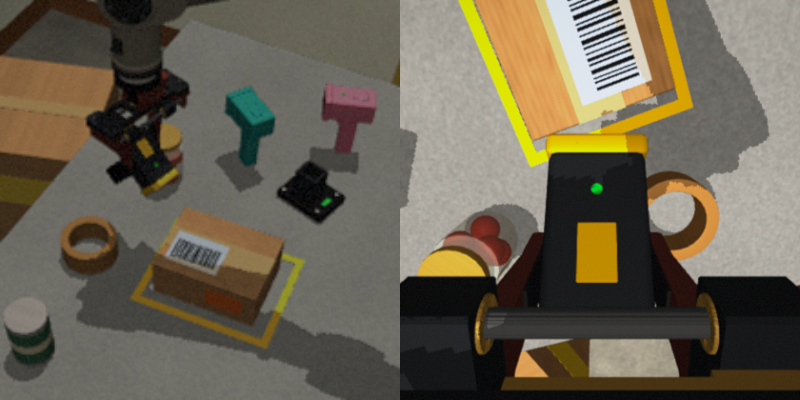

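The scanner hangs over the carton's far side pointing at the label, clear of everything: jar behind-left, tape roll right. The wrist-only and joint pitch fits give 41-48°, so I aim midway, which leaves about 8 mm error either way. Final shift: 15 mm forward, 18 mm down.

Call:
{"method": "step_arm", "body": {"targets": [[[50,5,0,6,0],[50,5,0,6,0],[50,5,0,6,0],[50,0,0,0,0],[50,0,0,0,0]]]}}

```text
t: 20.2
tool_pos: [0.6859, -0.0594, 0.2125]
tool_rot: [[-0.961, 0.277, -0.0], [0.277, 0.961, -0.0], [0.0, -0.0, -1.0]]
ft_force: [0.2, -0.8, -2.2]
opening: 0.636
grip_force: 25.0
```

Call:
{"method": "step_arm", "body": {"targets": [[[50,0,0,0,0],[50,0,0,0,0],[50,0,0,0,0],[50,0,0,0,0],[50,0,0,0,0]]]}}

```text
t: 20.7
tool_pos: [0.6863, -0.0594, 0.2127]
tool_rot: [[-0.961, 0.277, 0.0], [0.277, 0.961, 0.0], [-0.0, 0.0, -1.0]]
ft_force: [-0.1, -0.2, -2.4]
opening: 0.635
grip_force: 25.0
```

```bash
python3 w.py j
python3 - <<'E'
import sys;sys.argv=['x']
from pitch3 import *
s=observe();d=snapshot('side');f=d['frame'];h=cv2.cvtColor(f,cv2.COLOR_BGR2HSV)
Si=np.linalg.inv(d['T']);R=np.array(s['tool_rot']);t=np.array(s['tool_pos'])
print(t)
def px(P):
    c=(P@R.T+t)@Si[:3,:3].T+Si[:3,3];q=c@d['K'].T;return q[:,:2]/q[:,2:]
for nm,lo,hi in(('yel',(14,120,60),(35,255,255)),('grn',(45,120,50),(75,255,255))):
    m=cv2.inRange(h,lo,hi);m[:, :235]=0;m[:,300:]=0;m[:110]=0;m[172:]=0
    _,l,st,c=cv2.connectedComponentsWithStats(m);print(nm,[(x[:5].tolist(),y.round(1).tolist()) for x,y in zip(st[1:],c[1:]) if x[4]>3])
for v in((np.radians(41.2),.0049,.0078,.0004),(np.radians(48.4),.0052,0,.0004)):
    print('pred patch,LED,bumper top centre',px(p.pose(v,np.array([-.0157,.019,.05]),np.zeros(3),np.full(3,.15))).round(1).tolist())
    W=p.pose(v,np.array([.06]),np.zeros(1),np.array([.125]))[0];L=R.T@(np.array([.562,-.0235,.086])-t)-W
    th=v[0];print('label in window x,y,z mm',L[0]*np.cos(th)*1e3+L[2]*np.sin(th)*1e3,-L[1]*1e3,(L[0]*np.sin(th)-L[2]*np.cos(th))*1e3)
E
```

```text
[335, 0, 30, 115, 1253] [352.6  44.6]
[223, 119, 142, 48, 2707] [291.3 146.3]
[190, 129, 36, 62, 766] [204.  167.6]
[255, 234, 44, 63, 2645] [276.3 265.4]
24.999649822711945 [ 0.07020067 -0.1171476  -0.06078677]
scanner x of feats [  0.1   0.  -31.4 -31.4  19.   41.3  41.3 -44.2 -43.8] y [-17.9   2.4 -18.5   2.5  -9.2 -39.3  20.1 -34.1  20.8]
[ 0.6862115  -0.05934944  0.21269272]
yel [([235, 110, 7, 18, 64], [236.8, 115.7]), ([260, 130, 5, 6, 18], [262.4, 132.4]), ([271, 130, 9, 14, 77], [275.0, 136.2]), ([259, 143, 10, 10, 61], [263.1, 147.7]), ([262, 159, 20, 13, 83], [272.2, 165.8])]
grn [([269, 156, 2, 2, 4], [269.5, 156.5])]
pred patch,LED,bumper top centre [[262.7, 147.9], [268.8, 157.2], [274.1, 165.4]]
label in window x,y,z mm 111.90047505138777 0.37476734867973754 -7.515778702478777
pred patch,LED,bumper top centre [[263.6, 146.9], [268.9, 156.5], [273.7, 164.8]]
label in window x,y,z mm 117.12061255105272 0.37476734867973754 8.685363961037945
```

```bash
python3 -c "
from plant import *;print(close_job())"
```

```text
the job is handed in; nothing more can be done
None
```

The job is handed in, with no verdict returned: the carton stands inside the tape outline, and the scanner is held about 45° nose-down, about 115 mm from the label and by my fits within 10 mm of its middle. I viewed 11 pictures, one over the limit of 10.

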